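# Free the hinge link from its spring bar

## Task

Take the forked tool from its stand, straddle the spring bar's neck with it and push the collar back sideways until the hinge link springs up free; only the tool may touch the bar. Then put the tool back in its stand, fully seated, and stand the link upright in the small metal tray. Leave the vial and the timer where they are.

Things in the scene. Friction and masses are not known exactly. Their poses are not given: they have to be found in the camera images.
- block: Fixed aluminium block, base 56 x 136 x 10 mm. Origin on the worktop under the link pocket; y runs along the spring bar from link to barrel (base y -31 to +105 mm). Link stands between two lugs (y +-12 to +-26, 42 wide, tops z 68) and cheeks (x +-14 to +-21, top z 56). Spring barrel: diameter 26, y 70 to 100, top z 61. Bar axis at x 0, z 48.
- bar (a joint): Slide of the spring bar along the block's +y, m. 0: at rest, tip 6.5 mm deep in the link's cross hole; 0.016: collar at its stop. Spring 5 N at 0 to 9 N at the stop, plus tip friction; it returns by itself. Past about 0.007 the tip leaves the link and an ejector lifts the link at once; push 0.010 to 0.014. The bar then returns below the raised link.
- collar (a point): Centre of the face of the bar's collar (diameter 28 mm, 6 thick) that looks to the link; the fork pushes this face along the block's +y. Moves with the bar. Before it lies the neck, diameter 8 mm, free for 19 mm up to a brass bush (diameter 16, 3 mm proud of the lug).
- link_center (a point): Loose steel hinge link, 64 mm high, about 80 g: foot 26 (x) x 22 (y) x 30 mm, above it a grip tab 20 (x) x 14 (y) x 34. This point is half-way up, 32 mm above its underside, 15 mm below the tab's middle. Axes as the block's. Pinned, it is about 71 mm over the worktop; freed, the ejector holds it at 87.5 mm, loosely guided: lift straight up.
- fork_handle (a point): Forked tool, 97 mm high, 90 g, upright in its stand. This point: middle of the black handle, 28 (x) x 18 (y) x 50 mm (z). Shoulder plate 50 x 22 x 5, underside 30 mm below this point; blade 34 (x) x 6 (y) down to the prong tips 72 mm below it. Slot between the prongs 16 mm wide in x, its upper end 45 mm below this point.
- stand_mouth (a point): Grey tool stand, fixed, 62 (x) x 44 (y) x 50 mm high. This point: centre of its top and of the oblong pocket 42 (x) x 13 (y) mm, 46 deep. Seated, the tool's shoulder rests on the top: fork_handle is 30 mm above this point, blade width along x.
- tray_in (a point): Small aluminium tray, fixed, 70 (x) x 100 (y) x 16 mm with 4 mm walls. This point: centre of its inner floor, z up.
- vial: Bystander: screw-cap vial, 27 mm diameter, 68 mm high, standing; origin at its underside. Do not disturb.
- timer: Bystander: white countdown timer 68 x 68 x 21 mm lying on its back; origin at its underside. Do not disturb.
- pc_tower: Black computer tower, fixed, 0.4 m tall, standing to the left of the work (front at about x = 0.48, y = 0.13 to 0.28; its right side runs back to about y = 0.03 at x = 0.82): keep the arm clear of it, also when swinging in from the left.
- link: The same hinge link; origin at the middle of its underside.
- fork: The same forked tool; origin midway between the prong tips, 72 mm below the handle's middle.

How it is judged:
By the outcome, as a careful person would: the job done as asked, in the order asked, and still so for the second after the job is handed in, with the robot touching nothing.
It also fails if it takes over 72 s, if anything falls off the work surface, if the arm or the gripper's body presses on something with over 40 N, if the wrist force passes 120 N, or if a joint passes its speed limit or range.

## Robot

A 7-joint arm with a two-finger parallel gripper is mounted at the origin on a cart in front of the work surface, level with it; the furniture and walls round the work are solid. World frame = base frame: x ahead of the robot, y to its left, z up, the work surface at z = 0. Lengths are in mm, angles in rad, forces in N, time in s.
With the tool pointing down it reaches from about 400 to 900 mm from the base axis. Payload 5.6 kg.
Tool frame: the origin (TCP) lies at the very end of the fingers, on their centre line; the grasp point (between the pads) lies arm.tcp_to_grasp behind it (arm.tcp_to_grasp is the distance from the TCP to the grasp point, in mm); z points along the fingers, y is the direction in which the jaws open and shut (so a half turn about z gives the same grasp; the last joint's range is limited). The gripper opens to 92 mm and grips with 3 to 60 N. Pads are 20 mm wide; open, the fingers measure 128 mm over their backs; the gripper's body (75 mm by 189 mm) begins 69 mm behind the grasp point.
Start: joints at [1.283, 0.468, -0.012, 1.603, 0.006, 1.071, -0.056], TCP at [157.493, -630.639, 214.592] pointing down, gripper open.
Joint ranges: [-2.53, 2.53], [-0.31, 2.02], [-1.57, 1.55], [0.28, 2.44], [-1.29, 4.43], [0.15, 1.84], [-2.92, 2.92]. Speed limits (rad/s): [2.57, 2.57, 3.14, 3.14, 3.14, 3.14, 3.14].

## Interface

Orientations are given as a 3x3 rotation matrix whose columns are the frame's x, y, z axes.
In Python, from bench import arm gives the robot as it stands. The module is installed in compiled form; this text tells all that it offers.
- The arm moves only by the tool carry_out, never from a script. Its argument "plan" is a list of rows, each a list of 5 numbers: the shift along the world's x, y, z in cm, then the turn about the world's z in rad, then the finger opening in cm, from 0 to 9.19. A call has 1 to 20 rows; each row shifts and turns the commanded pose from where the row before left it; what a row does not reach is not made up. A row lasts 1/10 s, in which the tool goes at most 50 mm and 8.59 degrees, less where a joint would pass 70% of its speed; a pose out of reach is approached as far as the arm can. A call with a gripper value outside its range is refused whole. The fingers move at their own pace and stop on an object; the grip force is fixed at half the most. Time passes only in rows, so rows that do not move let the fingers close. It gives the time, the measured TCP pose, the force and the opening at its end, in the units of the state.
- arm.read_state(): the state, without advancing time (a new reading comes with each control period).
- arm.get_image(name): name is "scene" or "top" or "wrist"; returns (picture, depth): 420x560x3 uint8, blue, green, red; 420x560 float32, mm along the optical axis (not along the pixel's ray), 0 where there is no reading.
- arm.camera_params(name): a dict with "fx", "fy", "cx", "cy" (pixels), "R" (3x3) and "t" (3): a world point X has camera coordinates R X + t. Camera axes: x right, y down, z forward; pixel columns grow to the right and rows downward; lengths in mm; the calibration is good to about 2 mm. A picture is of the moment at which its call begins: read the wrist's pose just before it. camera_params takes no time and is no camera call; for the wrist camera it gives the pose at the moment of the call.
- arm.hand_in(): hands the job in, once; it reports no verdict.
Trained networks look in the newest picture that a camera, given by its name, has taken for a name from the list of things; names that differ only in an ending like _2 or _b are one class to them, and where a whole thing is asked for, a point or a joint stands for the part that bears it (a point fixed in the world has none). Each returns a list of dicts, best first, with "confidence" (0 to 1); they miss things now and then, are a little off and sometimes report something else, mostly with a low value. They report only what shows in the picture. A call takes as long as a camera call.
- arm.spot_in(name, camera): "extent" ([left, top, right, bottom] in pixels, round what is visible of it).
- arm.trace(name, camera): "pixels" (420x560 bool, what is visible of it) and "extent" ([left, top, right, bottom] in pixels, round what is visible of it).
- arm.mark_of(name, camera): "at" ([column, row] in pixels: a listed point, or the origin of a listed thing).
The state is a dict: "t": time; "q": joint angles; "qvel": joint speeds; "tau": joint torques, N m; "position": TCP position; "ee_rot": TCP orientation; "ft_force": force on the tool from outside, world axes, zero at the start; "wrist_torque": the same for the moment, N m; "opening": finger opening in mm.
Only numpy, scipy, OpenCV 4.12 (cv2) and the standard library are available. Lean on these libraries where they do the work, as an engineer would, in place of code of your own. Each camera call takes 0.05 s, during which the arm holds its last target.

## Working session

There is one attempt and no reset: what is moved stays moved. The work goes in short steps, Python scripts to look and compute and a tool call to move; the robot and the scene stay as the last step left them, time stands still between calls to the robot, and variables do not carry over. Pictures are saved under pics/ and viewed, and the job is handed in when it is done.

Besides the shell and the picture viewer there is one more tool, called as name(argument=value, ...), one argument or row to a line, values as JSON. carry_out: Moves the arm, as the interface text tells. Its arguments: {"type":"object","properties":{"plan":{"type":"array","items":{"type":"array","items":{"type":"number"}}}},"required":["plan"]}

```bash
mkdir -p pics; ls; cat > h.py <<'E'
import numpy as np, cv2
from bench import arm
def save(cam,n):
    im,d=arm.get_image(cam); cv2.imwrite(f'pics/{n}.png',im); np.save(f'pics/{n}.npy',d); return im,d
def back(cam,u,v,d,p=None):
    p=p or arm.camera_params(cam); R=np.array(p['R']);t=np.array(p['t'])
    X=np.stack([(u-p['cx'])/p['fx']*d,(v-p['cy'])/p['fy']*d,d],-1)
    return (X-t)@R
E
python3 - <<'E'
from h import *
print(arm.tcp_to_grasp, arm.read_state())
for c in ['scene','top','wrist']:
    save(c,c+'0'); p=arm.camera_params(c); print(c,p)
for c in ['scene','top']:
    for n in ['collar','link_center','fork_handle','stand_mouth','tray_in','block','vial','timer']:
        print(c,n,[(np.round(r['at'],1),round(r['confidence'],2)) for r in arm.mark_of(n,c)[:2]])
print(arm.read_state()['t'])
E
```

```text
pics
18.700000000000003 {'t': 0.0, 'q': array([ 1.2829971 ,  0.46838094, -0.01161961,  1.60362985,  0.00602546,
        1.0714136 , -0.05630359]), 'qvel': array([ 0.00186023,  0.00056965,  0.00105617, -0.00142349, -0.0004877 ,
        0.00187242, -0.00051838]), 'tau': array([ 5.06409924e-04, -5.20574749e+01, -1.30757882e-02, -2.43750322e+01,
       -5.68759802e-02,  1.73799932e-02,  1.34778834e-04]), 'position': array([ 157.32469356, -630.05975167,  213.63535799]), 'ee_rot': array([[ 9.70195735e-01,  2.42321914e-01, -5.70053543e-04],
       [ 2.42322544e-01, -9.70194248e-01,  1.70463534e-03],
       [-1.39992170e-04, -1.79196676e-03, -9.99998385e-01]]), 'ft_force': array([ 0.40023815, -0.69997857, -0.19878466]), 'wrist_torque': array([ 0.05063355, -0.00797408, -0.00534975]), 'opening': 91.1600049784396}
scene {'fx': 447.5927560247153, 'fy': 447.5927560247153, 'cx': 289.1199795914187, 'cy': 210.65331526576034, 'R': array([[ 0.66155243, -0.7498564 , -0.00798492],
       [-0.52608597, -0.45649279, -0.71752901],
       [ 0.53439866,  0.47888381, -0.69648285]]), 't': array([-414.4745201 ,
[... 699 characters left out ...]
2.5]), 0.65)]
scene link_center [(array([359.7, 249.2]), 0.75)]
scene fork_handle [(array([366.5, 317.4]), 0.87)]
scene stand_mouth [(array([360.8, 327. ]), 0.77)]
scene tray_in [(array([229.2, 251.5]), 0.65)]
scene block [(array([362.8, 271.9]), 0.7)]
scene vial [(array([249.9, 214.8]), 0.88)]
scene timer [(array([289.9, 201. ]), 0.59)]
top collar [(array([330.5, 198.5]), 0.38)]
top link_center [(array([347.9, 199.5]), 0.41)]
top fork_handle [(array([388.3, 250.9]), 0.77)]
top stand_mouth [(array([386.7, 253.7]), 0.52)]
top tray_in [(array([257.3, 253.5]), 0.76)]
top block [(array([345.5, 203.8]), 0.62)]
top vial [(array([243. , 212.6]), 0.57)]
top timer [(array([257.1, 174.3]), 0.95)]
0.95
```

View pics/scene0.png

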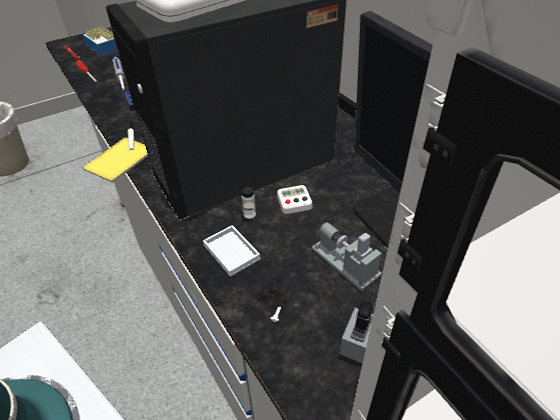

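View pics/top0.png

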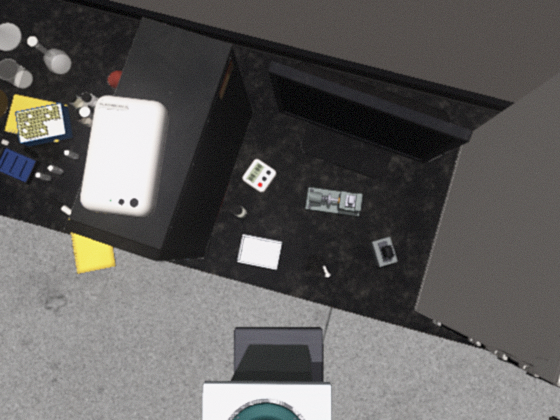

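```bash
python3 - <<'E'
from h import *
pc={}
for c in ['top','scene']:
    d=np.load(f'pics/{c}0.npy'); v,u=np.mgrid[:420,:560]; pc[c]=back(c,u,v,d); pc[c][d==0]=np.nan
np.savez('pics/pc0.npz',**pc)
for c,l in dict(top=[(345,199),(388,251),(260,252),(243,212),(257,174),(440,200),(440,280),(425,310),(500,250),(370,110),(440,135),(460,140),(430,350),(480,350)],scene=[(362,243),(366,310),(230,250),(249,200),(295,200),(345,335),(340,240),(440,150),(410,250),(470,350),(330,430-20)]).items():
    for (u,v) in l: print(c,(u,v),np.round(pc[c][v,u]))
T=pc['top']
# local height map orthophoto
im=cv2.imread('pics/top0.png')
cv2.imwrite('pics/topcrop.png',cv2.resize(im[140:290,220:420],None,fx=4,fy=4,interpolation=cv2.INTER_CUBIC))
im=cv2.imread('pics/scene0.png')
cv2.imwrite('pics/scenecrop.png',cv2.resize(im[180:380,190:400],None,fx=3,fy=3,interpolation=cv2.INTER_CUBIC))
E
```

```text
top (345, 199) [ 604. -191.   66.]
top (388, 251) [ 479. -284.  105.]
top (260, 252) [476.  19.   2.]
top (243, 212) [573.  57.  55.]
top (257, 174) [673.  27.  18.]
top (440, 200) [ 610. -440.   -4.]
top (440, 280) [ 417. -387.  150.]
top (425, 310) [ 346. -367.  102.]
top (500, 250) [ 481. -408.  404.]
top (370, 110) [ 730. -205.  363.]
top (440, 135) [ 685. -330.  357.]
top (460, 140) [ 672. -358.  376.]
top (430, 350) [  68. -634. -805.]
top (480, 350) [  70. -840. -802.]
scene (362, 243) [ 589. -204.   96.]
scene (366, 310) [ 475. -289.  105.]
scene (230, 250) [475.  24.   4.]
scene (249, 200) [568.  58.  54.]
scene (295, 200) [nan nan nan]
scene (345, 335) [ 449. -274.   50.]
scene (340, 240) [ 598. -153.   59.]
scene (440, 150) [ 314. -388.  538.]
scene (410, 250) [ 313. -387.  457.]
scene (470, 350) [ 300. -446.  417.]
scene (330, 410) [ 359. -317.   -1.]
```

View pics/topcrop.png

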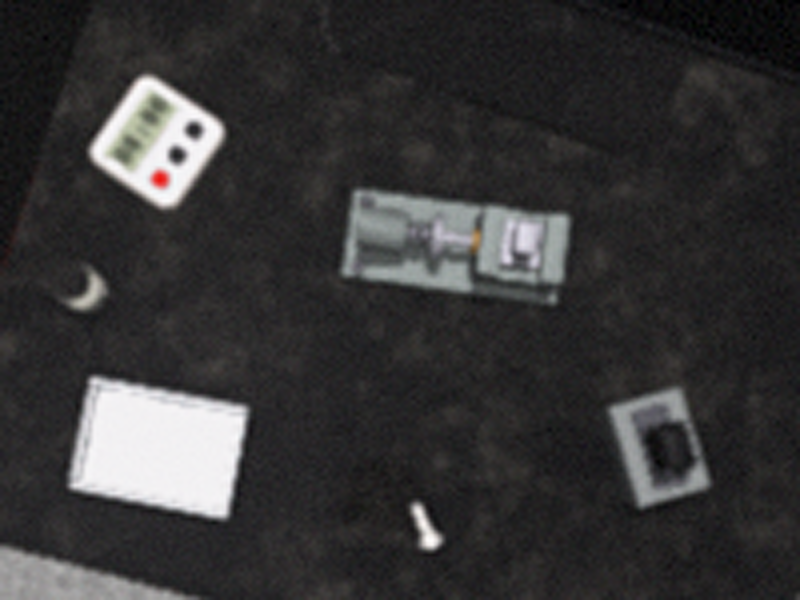

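View pics/scenecrop.png

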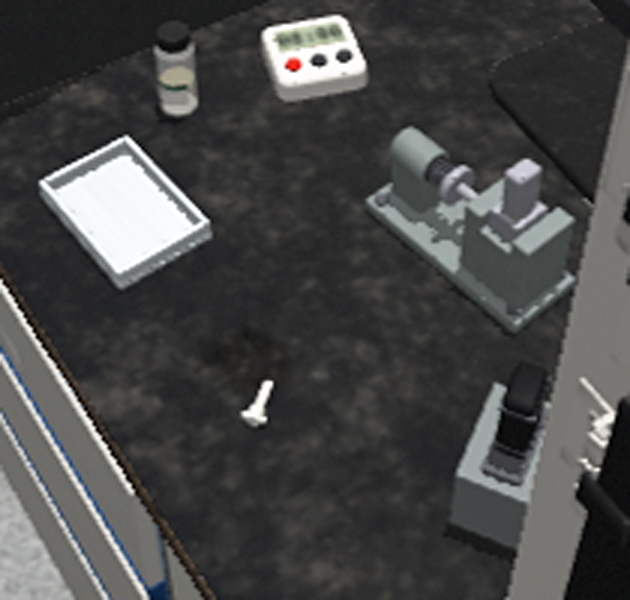

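View pics/wrist0.png

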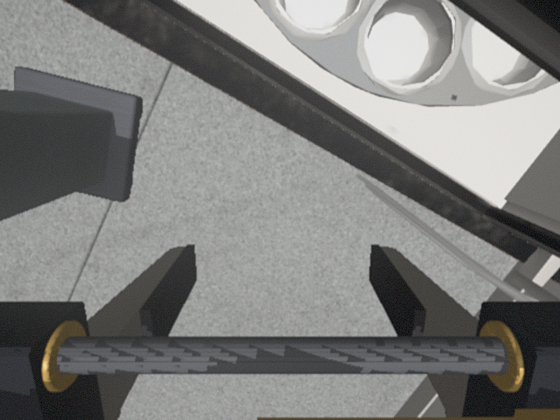

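```bash
python3 - <<'E'
from h import *
z=np.load('pics/pc0.npz')
d=np.load('pics/wrist0.npy'); v,u=np.mgrid[:420,:560]; w=back('wrist',u,v,d); w[d==0]=np.nan
print([ (k,np.isfinite(z[k][...,0]).sum()) for k in z], np.isfinite(w[...,0]).sum())
M=np.full((420,420,3),0,np.uint8)  # 2.5mm? x -100..950, y -900..150 ; 2.5mm/px
zm=np.full((420,420),-999.)
for P in [z['top'].reshape(-1,3),z['scene'].reshape(-1,3),w.reshape(-1,3)]:
    P=P[np.isfinite(P[:,0])]
    r=((950-P[:,0])/2.5).astype(int); c=((150-P[:,1])/2.5).astype(int)
    ok=(r>=0)&(r<420)&(c>=0)&(c<420)&(P[:,2]<700)
    np.maximum.at(zm,(r[ok],c[ok]),P[ok,2])
n=np.clip((zm+50)/600*255,0,255).astype(np.uint8)
M=cv2.applyColorMap(n,cv2.COLORMAP_JET); M[zm<-30]=60; M[zm==-999]=0
M=cv2.resize(M,(600,600),interpolation=cv2.INTER_NEAREST)
for k in range(0,1000,100):
    y=int((950-k)/2.5*600/420); cv2.line(M,(0,y),(6,y),(255,255,255),1); cv2.putText(M,str(k),(8,y+4),0,.35,(255,255,255),1)
    x=int((150+k)/2.5*600/420); cv2.line(M,(x,594),(x,600),(255,255,255),1); cv2.putText(M,str(-k),(x-10,590),0,.35,(255,255,255),1)
cv2.imwrite('pics/map.png',M)
A=np.concatenate([z[k].reshape(-1,3) for k in z]+[w.reshape(-1,3)]);A=A[np.isfinite(A[:,0])]
for x0 in range(200,700,40):
    for zl,zh in [(100,200),(200,300),(300,400),(400,550)]:
        s=A[(A[:,0]>x0)&(A[:,0]<x0+40)&(A[:,1]<-320)&(A[:,1]>-600)&(A[:,2]>zl)&(A[:,2]<zh)]
        if len(s)>3: print(x0,zl,len(s),np.round(s[:,1].max()),np.round(np.percentile(s[:,1],90)))
E
```

```text
[('top', np.int64(234242)), ('scene', np.int64(234289))] 229677
280 100 76 -383.0 -389.0
280 200 1425 -389.0 -392.0
280 300 6308 -382.0 -394.0
280 400 15827 -376.0 -386.0
320 100 708 -362.0 -364.0
320 200 1151 -362.0 -364.0
320 300 6308 -362.0 -369.0
320 400 3863 -362.0 -364.0
360 100 283 -371.0 -372.0
360 200 389 -370.0 -372.0
360 300 5038 -370.0 -382.0
360 400 1411 -370.0 -373.0
400 100 323 -383.0 -385.0
400 200 383 -383.0 -385.0
400 300 3947 -382.0 -392.0
400 400 2206 -383.0 -386.0
440 100 279 -395.0 -397.0
440 200 390 -395.0 -397.0
440 300 2710 -395.0 -402.0
440 400 2433 -395.0 -398.0
480 100 269 -407.0 -409.0
480 200 365 -407.0 -409.0
480 300 1570 -407.0 -412.0
480 400 1656 -407.0 -410.0
520 100 272 -419.0 -421.0
520 200 367 -419.0 -421.0
520 300 680 -419.0 -422.0
520 400 1287 -419.0 -421.0
560 100 274 -431.0 -433.0
560 200 370 -432.0 -433.0
560 300 532 -432.0 -434.0
560 400 1061 -431.0 -433.0
600 100 266 -443.0 -445.0
600 200 367 -444.0 -445.0
600 300 522 -443.0 -446.0
600 400 861 -443.0 -446.0
640 100 272 -372.0 -458.0
640 200 430 -357.0 -368.0
640 300 812 -334.0 -353.0
640 400 676 -456.0 -458.0
680 100 541 -320.0 -331.0
680 200 640 -320.0 -330.0
680 300 1015 -320.0 -327.0
680 400 521 -468.0 -470.0
```

View pics/map.png

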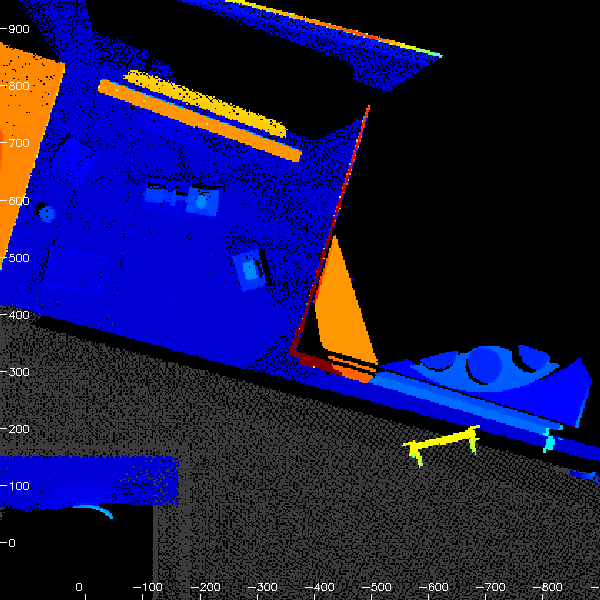

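carry_out(
  plan=[
    [-1.2, 4, 0, -0.15, 9],
    [-1.2, 4, 0, -0.15, 9],
    [-1.2, 4, 0, -0.15, 9],
    [-1.2, 4, 0, -0.15, 9],
    [-1.2, 4, 0, -0.15, 9],
    [3.6, 2.2, 0, -0.15, 9],
    [3.6, 2.2, 0, -0.15, 9],
  ],
)

```text
t: 1.65
position: [160.5, -391.7, 215.2]
ee_rot: [[0.714, -0.7, 0.001], [-0.7, -0.714, -0.001], [0.002, 0.0, -1.0]]
ft_force: [0.6, -0.3, -0.2]
opening: 89.8
```

carry_out(
  plan=[
    [3.8, 2.9, 0, 0, 9],
    [3.8, 2.9, 0, 0, 9],
    [3.8, 2.9, 0, 0, 9],
    [3.5, 3.4, 0, 0, 9],
    [3.5, 3.4, 0, 0, 9],
    [3.5, 3.0, 0, 0, 9],
    [0, 0, 0, 0.15, 9],
    [0, 0, 0, 0.15, 9],
    [0, 0, 0, 0.15, 9],
    [0, 0, 0, 0.15, 9],
    [0, 0, 0, 0.15, 9],
    [0, 0, 0, 0.15, 9],
    [0, 0, 0, 0.15, 9],
  ],
)

```text
t: 2.95
position: [379.7, -207.6, 214.8]
ee_rot: [[0.958, 0.285, 0.0], [0.285, -0.958, -0.0], [0.0, 0.0, -1.0]]
ft_force: [-0.6, 0.1, 1.1]
opening: 90.1
```

```bash
python3 - <<'E'
from h import *
s=arm.read_state(); print(s['t'],s['position'],s['ee_rot'][:,1],s['q'])
save('wrist','w1')
import pickle; pickle.dump(arm.camera_params('wrist'),open('pics/w1.pkl','wb'))
for n in ['fork_handle','stand_mouth','collar','link_center','block','tray_in']:
    print(n,[(np.round(r['at'],1),round(r['confidence'],2)) for r in arm.mark_of(n,'wrist')[:2]])
E
```

```text
2.95 [ 379.7148073  -207.62170609  214.79242062] [ 2.85107774e-01 -9.58495419e-01  2.98408945e-04] [ 0.74871505  0.11981811 -0.34664338  2.087812    0.0503634   0.94126246
 -0.90696666]
fork_handle [(array([404.2, 115.9]), 0.82)]
stand_mouth [(array([388. , 114.5]), 0.74)]
collar []
link_center []
block []
tray_in [(array([91.3, 25.5]), 0.9)]
```

View pics/w1.png

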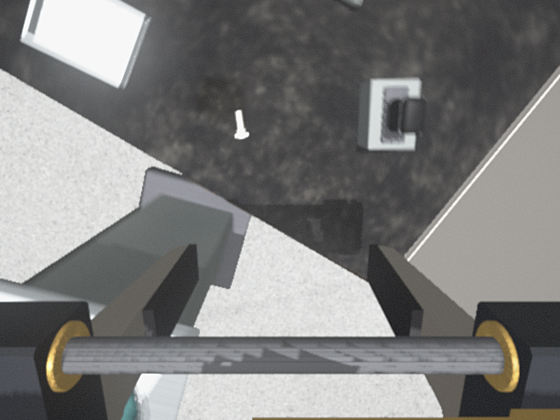

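```bash
cat >> h.py <<'E'
def rect(P,zl,zh,box):
    m=(P[...,2]>zl)&(P[...,2]<zh)&(P[...,0]>box[0])&(P[...,0]<box[1])&(P[...,1]>box[2])&(P[...,1]<box[3])
    Q=P[m][:,:2].astype(np.float32)
    if len(Q)<5: return None
    (c,wh,a)=cv2.minAreaRect(Q); b=cv2.boxPoints((c,wh,a))
    e=[b[1]-b[0],b[2]-b[1]]; L=max(e,key=np.linalg.norm); S=min(e,key=np.linalg.norm)
    ang=np.arctan2(L[1],L[0]); ang=(ang+np.pi/2)%np.pi-np.pi/2
    return len(Q),np.round(c,1),round(float(np.linalg.norm(L)),1),round(float(np.linalg.norm(S)),1),round(float(ang),3),round(float(np.median(P[m][:,2])),1)
def cloud(cam,npy,p=None):
    d=np.load(npy); v,u=np.mgrid[:420,:560]; P=back(cam,u,v,d,p); P[d==0]=np.nan; return P
E
python3 - <<'E'
from h import *
import pickle
z=np.load('pics/pc0.npz'); p=pickle.load(open('pics/w1.pkl','rb'))
W=cloud('wrist','pics/w1.npy',p)
sb=(430,530,-340,-220)
for n,P in [('top',z['top']),('scene',z['scene']),('w',W)]:
    print(n,'stand',rect(P,42,60,sb),'sh',rect(P,53,62,sb),'handle',rect(P,95,120,sb))
    print(' barrel/lug',rect(P,64,75,(540,680,-260,-100)),'base',rect(P,6,15,(520,680,-280,-50)),'tab',rect(P,95,115,(540,680,-260,-100)),'all',rect(P,6,130,(520,680,-280,-50)))
    print(' tray wall',rect(P,11,25,(400,550,-60,100)),'floor',rect(P,0.5,8,(400,550,-60,100)),'tbl', np.nanmedian(P[...,2][(abs(P[...,0]-480)<30)&(abs(P[...,1]+150)<30)]))
E
```

```text
top stand (344, array([ 478.1, -287.2]), 62.3, 44.6, 0.284, 50.7) sh (83, array([ 477.2, -284.1]), 58.2, 36.9, 0.324, 54.8) handle (101, array([ 477.8, -286.5]), 28.5, 17.9, 0.308, 103.7)
 barrel/lug (235, array([ 601. , -191.1]), 77.1, 41.9, 1.417, 67.7) base (587, array([ 625.1, -188.2]), 180.1, 110.5, 1.562, 10.1) tab (52, array([ 599.9, -201. ]), 19.5, 14.0, -0.01, 101.9) all (1250, array([ 625.1, -188.2]), 180.1, 110.5, 1.562, 38.2)
 tray wall (208, array([476.7,  18.9]), 99.6, 69.8, 1.38, 15.5) floor (1499, array([474.9,  20. ]), 160.0, 149.3, -1.569, 2.6) tbl -1.3510844735121945
scene stand (561, array([ 476.1, -283.9]), 64.0, 39.2, 0.286, 50.7) sh (163, array([ 477.6, -287.4]), 51.2, 22.6, 0.202, 55.3) handle (224, array([ 476.8, -286.3]), 29.2, 18.7, 0.284, 104.2)
 barrel/lug (360, array([ 597.8, -202.9]), 52.4, 43.4, 1.44, 68.2) base (737, array([ 602.4, -166.3]), 137.0, 55.9, 1.44, 10.1) tab (95, array([ 597.8, -201.6]), 19.8, 15.0, -0.323, 102.5) all (2441, array([ 602.4, -166.3]), 137.0, 55.9, 1.44, 43.3)
 tray wall (392, array([475.6,  19.5]), 101.4, 70.6, 1.38, 15.3) floor (1612, array([474.9,  19.8]), 159.4, 149.7, 1.566, 3.5) tbl -0.6456114569934739
w stand (2309, array([ 480.4, -285.1]), 61.9, 45.3, 0.301, 50.5) sh (658, array([ 480.2, -284.8]), 48.8, 22.1, 0.292, 55.1) handle (962, array([ 480.2, -285.1]), 28.6, 19.8, 0.296, 104.4)
 barrel/lug None base (71, array([ 570.7, -221.9]), 16.2, 5.4, -1.295, 9.4) tab None all (71, array([ 570.7, -221.9]), 16.2, 5.4, -1.295, 9.4)
 tray wall (1290, array([476.8,  20.8]), 101.0, 70.2, 1.385, 15.6) floor (6058, array([462.4,  19.9]), 159.7, 124.2, -1.569, 4.0) tbl -0.7784886512732369
```

carry_out(
  plan=[
    [2.5, -1.9, 0, 0, 5],
    [2.5, -1.9, 0, 0, 5],
    [2.5, -2, 0, 0, 5],
    [2.4, -2, -1, 0, 5],
    [0, 0, -1, 0, 5],
    [0, 0, 0, 0, 5],
    [0, 0, 0, 0, 5],
  ],
)

```text
t: 4.0
position: [477.8, -284.7, 194.3]
ee_rot: [[0.96, 0.279, -0.001], [0.279, -0.96, 0.001], [-0.001, -0.001, -1.0]]
ft_force: [-0.8, -0.1, -0.0]
opening: 49.8
```

```bash
python3 - <<'E'
from h import *
import pickle
s=arm.read_state(); print(s['t'],s['position'],s['ee_rot'][:,1],s['opening'])
save('wrist','w2'); p=arm.camera_params('wrist'); pickle.dump(p,open('pics/w2.pkl','wb'))
W=cloud('wrist','pics/w2.npy',p); sb=(430,530,-340,-220)
print('stand',rect(W,42,60,sb),'sh',rect(W,53,62,sb),'handle',rect(W,95,110,sb))
print(' barrel/lug',rect(W,64,75,(540,680,-260,-100)),'base',rect(W,6,15,(520,680,-280,-50)))
E
```

```text
4.0 [ 477.79477781 -284.65478401  194.26471729] [ 0.27924427 -0.96021918 -0.00132823] 49.81845705373973
stand (2149, array([ 480.2, -286.2]), 62.4, 44.1, 0.289, 50.9) sh (385, array([ 488.7, -283.7]), 32.2, 21.8, 0.275, 55.7) handle (849, array([ 480.6, -286.3]), 28.6, 18.5, 0.278, 105.1)
 barrel/lug (2149, array([ 602.9, -190.1]), 78.0, 41.9, 1.436, 68.9) base (2815, array([ 606.6, -166.5]), 135.8, 56.3, 1.434, 10.7)
```

View pics/w2.png

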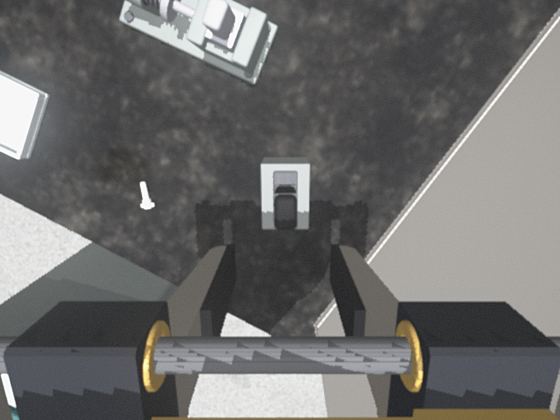

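carry_out(
  plan=[
    [0.2, -0.1, -2.5, 0, 5],
    [0, 0, -3, 0, 5],
    [0, 0, -3, 0, 5],
    [0, 0, -2.4, 0, 5],
    [0, 0, -1.2, 0, 5],
    [0, 0, -0.8, 0, 5],
    [0, 0, 0, 0, 5],
    [0, 0, 0, 0, 5],
  ],
)

```text
t: 4.85
position: [481.4, -286.9, 66.7]
ee_rot: [[0.96, 0.279, 0.002], [0.279, -0.96, -0.001], [0.001, 0.001, -1.0]]
ft_force: [0.5, -0.1, 0.6]
opening: 50.1
```

```bash
python3 - <<'E'
from h import *
s=arm.read_state(); print(s['t'],s['position'],s['ee_rot'],s['opening'],s['ft_force'])
save('wrist','w3')
E
```

```text
4.85 [ 481.35792588 -286.89290371   66.71017654] [[ 9.60241179e-01  2.79167477e-01  1.54863932e-03]
 [ 2.79168959e-01 -9.60241631e-01 -8.37680063e-04]
 [ 1.25321491e-03  1.23670692e-03 -9.99998450e-01]] 50.107573357471686 [ 0.50168841 -0.09947677  0.63117445]
```

View pics/w3.png

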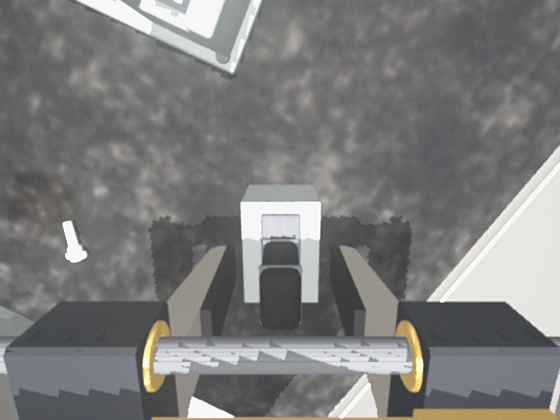

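carry_out(
  plan=[
    [0, 0, 0, 0, 3],
    [0, 0, 0, 0, 1.9],
    [0, 0, 0, 0, 1],
    [0, 0, 0, 0, 1],
    [0, 0, 0, 0, 1],
    [0, 0, 0, 0, 1],
  ],
)

```text
t: 5.5
position: [480.7, -286.6, 65.7]
ee_rot: [[0.96, 0.279, 0.0], [0.279, -0.96, 0.0], [0.0, -0.0, -1.0]]
ft_force: [-0.5, 1.2, 1.4]
opening: 17.8
```

carry_out(
  plan=[
    [0, 0, 1, 0, 1],
    [0, 0, 2, 0, 1],
    [0, 0, 3, 0, 1],
    [0, 0, 3, 0, 1],
    [0, 0, 3, 0, 1],
    [2, 3.5, 1, -0.14, 1],
    [3, 3.5, 0, -0.14, 1],
    [3.5, 3.1, 0, -0.14, 1],
    [3, 1.5, 0, 0, 1],
    [1.1, 0.7, 0, 0, 1],
    [0, 0, 0, 0, 1],
    [0, 0, 0, 0, 1],
  ],
)

```text
t: 6.7
position: [605.3, -165.0, 195.3]
ee_rot: [[0.99, -0.138, -0.002], [-0.138, -0.99, -0.001], [-0.002, 0.001, -1.0]]
ft_force: [0.6, -1.2, -0.8]
opening: 18.0
```

```bash
python3 - <<'E'
from h import *
import pickle
s=arm.read_state(); print(s['t'],s['position'],s['ee_rot'][:,1],s['opening'],s['ft_force'])
save('wrist','w4'); p=arm.camera_params('wrist'); pickle.dump(p,open('pics/w4.pkl','wb'))
W=cloud('wrist','pics/w4.npy',p); b=(540,700,-280,-50)
print('lug',rect(W,64,75,(540,700,-260,-100)),'base',rect(W,7,15,b),'all',rect(W,7,110,b),'tab',rect(W,95,106,b))
for n in ['collar','fork','link_center','block','fork_handle']:
    print(n,[(np.round(r['at'],1),round(r['confidence'],2)) for r in arm.mark_of(n,'wrist')[:2]])
E
```

```text
6.7 [ 605.28681478 -164.96956079  195.30137769] [-1.37838766e-01 -9.90454332e-01  8.30768928e-04] 18.034167968170877 [ 0.60255898 -1.17600066 -0.79176866]
lug (1723, array([ 601.1, -203.4]), 52.2, 41.4, 1.43, 68.2) base (4917, array([ 643.1, -189.1]), 212.4, 103.2, -0.906, 10.8) all (9760, array([ 638.8, -188.4]), 183.1, 122.7, 1.569, 14.1) tab (442, array([ 601.6, -201.1]), 19.1, 13.8, -0.129, 103.1)
collar [(array([415.2, 299. ]), 0.69), (array([271.8, 194.3]), 0.62)]
fork [(array([285. , 228.8]), 0.92), (array([416. , 300.6]), 0.44)]
link_center [(array([322.9, 194.1]), 0.47), (array([281.8, 276.3]), 0.32)]
block [(array([317.8, 183.5]), 0.6)]
fork_handle [(array([284. , 277.7]), 0.73)]
```

View pics/w4.png

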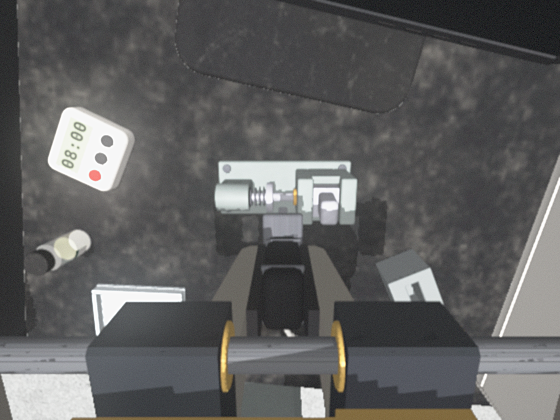

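```bash
python3 - <<'E'
from h import *
import pickle
p=pickle.load(open('pics/w4.pkl','rb')); W=cloud('wrist','pics/w4.npy',p)
print('handle',rect(W,228,240,(585,640,-176,-152)))
a=-0.135; o=np.array([601.3,-203.0]); R=np.array([[np.cos(a),np.sin(a)],[-np.sin(a),np.cos(a)]])
Q=W.reshape(-1,3); Q=Q[np.isfinite(Q[:,0])]; L=(Q[:,:2]-o)@R.T
def show(W,L,Q):
  for y in range(-30,106,2):
    m=(abs(L[:,1]-y-1)<1)&(abs(L[:,0])<24)&(Q[:,2]>14)&(Q[:,2]<130)
    if m.sum()>3:
        top=np.percentile(Q[m,2],98); k=m&(Q[:,2]>46)
        print(y,m.sum(),round(top,1),np.round([L[k,0].min(),L[k,0].max()],1) if k.any() else '')
show(W,L,Q)
# fork blade/shoulder in block frame
m=(Q[:,2]>125)&(Q[:,2]<185)&(abs(L[:,0])<40)&(abs(L[:,1]-40)<30)
h=Q[m,2]
for z in range(125,185,5):
    k=m&(Q[:,2]>z)&(Q[:,2]<=z+5)
    if k.sum()>3: print(z,k.sum(),np.round([L[k,0].min(),L[k,0].max(),L[k,1].min(),L[k,1].max()],1))
E
```

```text
handle (2787, array([ 605. , -162.4]), 28.5, 24.3, -0.142, 234.3)
-28 8 66.6 [-18.4  14.6]
-26 104 69.6 [-20.9  20.2]
-24 129 69.5 [-20.9  20.5]
-22 123 69.6 [-20.7  20.6]
-20 117 69.5 [-20.9  20.5]
-18 129 69.8 [-20.9  20.6]
-16 128 69.6 [-20.7  20.5]
-14 197 69.0 [-20.8  20.2]
-12 51 70.2 [ 1.2 20.5]
-10 69 71.2 [ 0.2 20.5]
-8 55 71.0 [ 4.9 20.5]
-6 76 103.2 [-8.7 20.6]
-4 128 104.2 [-9.5 20.5]
-2 135 104.9 [-9.4 20.4]
0 131 104.7 [-9.2 20.7]
2 125 104.5 [-9.4 20.6]
4 145 104.6 [-20.6  20.4]
6 167 103.8 [-20.5  20.5]
8 187 102.6 [-20.6  20.6]
10 104 70.8 [-20.3  20.6]
12 117 69.1 [-20.8  20.6]
14 126 69.5 [-20.7  20.8]
16 120 69.6 [-20.7  20.8]
18 118 69.6 [-20.5  20.6]
20 111 69.6 [-15.6  20.7]
22 106 69.4 [-10.1  20.7]
24 146 68.7 [-14.4  20.5]
26 33 56.3 [-6.8  7.6]
28 24 55.8 [-7.  7.]
30 16 53.1 [-3.9  3.3]
32 16 52.7 [-3.6  3.3]
34 24 53.0 [-3.5  3.2]
36 16 52.7 [-3.6  3.3]
38 16 53.0 [-3.4  3.2]
40 16 53.0 [-3.9  3.3]
42 15 52.6 [-3.6  3.2]
44 16 52.6 [-3.5  3.1]
46 45 61.7 [-11.6  13.4]
48 59 63.0 [-14.2  13.3]
50 60 62.7 [-13.9  13.5]
52 57 62.5 [-13.6  13.4]
54 29 56.8 [-6.5  8. ]
56 23 56.5 [-6.6  7.6]
58 41 57.3 [-6.7  7.8]
60 18 56.8 [-6.5  5.7]
62 35 56.5 [-7.8  8. ]
64 25 57.0 [-6.4  7.4]
66 41 56.5 [-7.2  7.7]
68 70 58.9 [-11.8  11.7]
70 77 61.8 [-12.7  12.4]
72 73 61.5 [-12.7  12.7]
74 65 61.5 [-12.8  12.7]
76 68 62.1 [-12.7  12.7]
78 70 62.0 [-12.8  12.6]
80 72 61.9 [-12.8  12.8]
82 70 61.6 [-12.7  12.5]
84 67 61.9 [-12.8  12.6]
86 66 61.9 [-12.6  12.6]
88 72 61.7 [-12.7  12.7]
90 69 61.6 [-12.6  12.7]
92 68 61.5 [-12.6  12.9]
94 75 62.1 [-12.9  12.5]
96 73 61.9 [-12.8  12.8]
98 47 61.3 [-12.6  12.5]
140 18 [13.5 14.7 36.  41.3]
145 18 [13.  14.8 35.3 41.2]
150 16 [14.2 14.7 36.  40.5]
180 713 [ 5.  22.9 27.4 49.3]
```

carry_out(
  plan=[
    [0.23, 0.07, -1.5, 0, 1],
    [0, 0, -2, 0, 1],
    [0, 0, -2, 0, 1],
    [0, 0, 0, 0, 1],
    [0, 0, 0, 0, 1],
    [0, 0, 0, 0, 1],
  ],
)

```text
t: 7.6
position: [609.7, -163.0, 141.4]
ee_rot: [[0.991, -0.137, 0.002], [-0.137, -0.991, -0.0], [0.002, -0.0, -1.0]]
ft_force: [-0.2, -0.0, -1.4]
opening: 17.6
```

```bash
cat > chk.py <<'E'
from h import *
import pickle,sys
n=sys.argv[1]
s=arm.read_state(); print(s['t'],s['position'],s['ee_rot'][:,1],s['opening'],s['ft_force'])
save('wrist',n); p=arm.camera_params('wrist'); pickle.dump(p,open(f'pics/{n}.pkl','wb'))
W=cloud('wrist',f'pics/{n}.npy',p)
a=-0.135; o=np.array([601.3,-203.0]); R=np.array([[np.cos(a),np.sin(a)],[-np.sin(a),np.cos(a)]])
Q=W.reshape(-1,3); Q=Q[np.isfinite(Q[:,0])]; L=(Q[:,:2]-o)@R.T
t=s['position']; print('tcp block',R@(t[:2]-o))
for dz in range(-60,-8,4):
    z=t[2]+dz
    k=(Q[:,2]>z)&(Q[:,2]<=z+4)&(L[:,0]<30)&(L[:,0]>0)&(abs(L[:,1]-40)<16)
    if k.sum()>3: print('dz',dz,k.sum(),np.round([L[k,0].min(),L[k,0].max(),L[k,1].min(),L[k,1].max()],1))
E
python3 chk.py w5
```

```text
7.6 [ 609.66325115 -162.9706444   141.41972245] [-1.36625722e-01 -9.90622739e-01 -2.58268124e-05] 17.59970327864221 [-0.16982974 -0.03451242 -1.43845792]
tcp block [ 2.89959328 40.79075433]
dz -56 15 [18.  19.1 39.2 44.5]
dz -52 12 [18.2 19.2 39.2 44.5]
dz -48 18 [17.9 19.3 38.6 44.4]
dz -44 10 [18.6 19.3 39.3 43.7]
dz -16 49 [12.3 27.  30.6 52.4]
dz -12 934 [ 9.9 27.2 30.7 52.4]
```

View pics/w5.png

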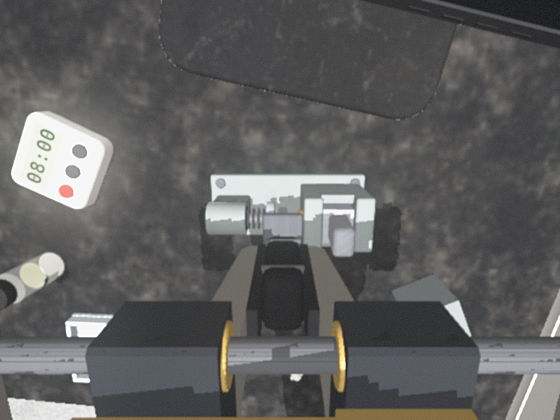

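```bash
cat > blk.py <<'E'
from h import *
import pickle,sys
n=sys.argv[1]
p=pickle.load(open(f'pics/{n}.pkl','rb')); W=cloud('wrist',f'pics/{n}.npy',p)
a=-0.135; o=np.array([601.3,-203.0]); R=np.array([[np.cos(a),np.sin(a)],[-np.sin(a),np.cos(a)]])
Q=W.reshape(-1,3); Q=Q[np.isfinite(Q[:,0])]; L=(Q[:,:2]-o)@R.T
print('barrel x',[(np.round(L[k,0].min(),1),np.round(L[k,0].max(),1),k.sum()) for k in [(L[:,1]>72)&(L[:,1]<98)&(Q[:,2]>46)&(Q[:,2]<65)&(abs(L[:,0])<20)]])
k=(Q[:,2]>66)&(Q[:,2]<72)&(abs(L[:,0])<25)&(L[:,1]>-32)&(L[:,1]<30); print('lug',L[k].min(0),L[k].max(0),k.sum())
k=(Q[:,2]>95)&(Q[:,2]<124)&(abs(L[:,0])<16)&(L[:,1]>-14)&(L[:,1]<14); print('tab',L[k].min(0) if k.any() else 0,L[k].max(0) if k.any() else 0,k.sum(),np.percentile(Q[k,2],95) if k.any() else 0)
k=(L[:,1]>40)&(L[:,1]<70)&(Q[:,2]>58)&(Q[:,2]<66)&(abs(L[:,0])<12); print('collar',L[k].min(0) if k.any() else 0,L[k].max(0) if k.any() else 0,k.sum())
k=(L[:,1]>48)&(L[:,1]<70)&(Q[:,2]>40)&(Q[:,2]<66)&(L[:,0]>9)&(L[:,0]<20); print('collar side',L[k].min(0) if k.any() else 0,L[k].max(0) if k.any() else 0,k.sum())
E
python3 blk.py w5; python3 blk.py w4
```

```text
barrel x [(np.float64(-10.8), np.float64(13.1), np.int64(1095))]
lug [-21.01281612 -25.67038744] [20.93173712 26.32400134] 2315
tab [-9.82072318 -4.48699607] [9.96546593 9.58475617] 685 104.62463908096827
collar [ 7.54254051 48.62981522] [ 9.73703495 53.95428686] 24
collar side [ 9.03995749 48.15845562] [13.82841292 69.43090387] 76
barrel x [(np.float64(-12.9), np.float64(12.9), np.int64(799))]
lug [-20.92076668 -26.28963525] [20.55909398 25.5664613 ] 1660
tab [-9.49442226 -5.03535106] [9.5745813  8.80186076] 442 104.38995594134882
collar [-9.95078117 47.57899374] [ 8.96840306 69.74589546] 145
collar side [ 9.0023951  48.58782078] [13.52496036 69.99032151] 47
```

carry_out(
  plan=[
    [-0.2, -0.15, 0, 0, 1],
    [0, 0, -1, 0, 1],
    [0, 0, 0, 0, 1],
    [0, 0, 0, 0, 1],
  ],
)

```text
t: 8.05
position: [606.6, -164.3, 130.2]
ee_rot: [[0.991, -0.137, -0.001], [-0.137, -0.991, 0.0], [-0.001, -0.0, -1.0]]
ft_force: [0.1, -0.4, -0.5]
opening: 18.0
```

```bash
python3 chk.py w6; python3 blk.py w6
```

```text
8.05 [ 606.63017996 -164.34623029  130.16642441] [-1.36651857e-01 -9.90619118e-01 -1.80269861e-04] 17.953828120978503 [ 0.06812732 -0.41800449 -0.46552816]
tcp block [ 0.07925953 39.01946244]
dz -56 13 [14.9 16.4 37.5 42.8]
dz -52 13 [15.6 16.4 37.5 42.8]
dz -48 20 [15.1 16.5 36.9 42.7]
dz -44 8 [15.8 16.4 38.2 42. ]
dz -16 44 [ 8.6 24.3 28.9 50.7]
dz -12 940 [ 6.8 24.7 28.9 50.7]
barrel x [(np.float64(-12.4), np.float64(13.2), np.int64(1206))]
lug [-20.70127961 -25.64481375] [20.92931042 26.33398695] 2488
tab [-9.2795304  -4.41730446] [10.06883732  9.60061533] 762 104.59528134370686
collar [3.27492708e-03 4.88281118e+01] [10.69141483 56.99899358] 25
collar side [ 9.066813   48.23006389] [13.90213494 69.62244489] 86
```

carry_out(
  plan=[
    [0, 0, -1.4, 0, 1],
    [0, 0, -1.4, 0, 1],
    [0, 0, -0.9, 0, 1],
    [0, 0, -0.5, 0, 1],
    [0, 0, 0, 0, 1],
    [0, 0, 0, 0, 1],
  ],
)

```text
t: 8.7
position: [607.2, -164.4, 88.6]
ee_rot: [[0.991, -0.137, 0.0], [-0.137, -0.991, 0.0], [0.0, -0.0, -1.0]]
ft_force: [0.2, -0.1, -0.1]
opening: 17.9
```

```bash
python3 chk.py w7; python3 blk.py w7; python3 -c "
from h import *
save('scene','s7'); im=cv2.imread('pics/s7.png'); cv2.imwrite('pics/s7c.png',cv2.resize(im[150:330,240:440],None,fx=3,fy=3,interpolation=cv2.INTER_CUBIC))"
```

```text
8.7 [ 607.15684676 -164.38258012   88.58637008] [-1.36621310e-01 -9.90623339e-01 -1.33407522e-04] 17.90452700670151 [ 0.22155754 -0.14833733 -0.0870625 ]
tcp block [ 0.60602669 39.05432759]
dz -60 5 [19.3 20.6 24.6 25.9]
dz -56 26 [13.1 20.7 24.1 42.8]
dz -52 35 [ 5.  20.7 24.4 42.7]
dz -48 27 [ 3.9 20.9 24.6 55.8]
dz -44 32 [ 3.9 20.9 24.2 55.7]
dz -40 45 [ 1.2 20.8 24.  56. ]
dz -36 61 [ 0.  20.7 24.2 55.8]
dz -32 65 [ 3.6 20.6 24.4 54.1]
dz -28 46 [ 1.2 20.7 24.2 54.1]
dz -24 102 [ 2.3 20.9 24.  26.3]
dz -20 21 [ 3.2 19.5 24.1 25.7]
dz -16 35 [ 8.9 24.8 28.9 50.5]
dz -12 944 [ 7.7 25.  28.9 50.7]
barrel x [(np.float64(-12.5), np.float64(13.2), np.int64(1687))]
lug [-21.17432444 -25.88383553] [20.94173265 26.27139811] 2871
tab [-9.59879736 -4.60119084] [10.23028811  9.58229146] 1141 104.65425803999265
collar [-3.01764188 52.17259788] [10.57268471 69.98273787] 62
collar side [ 9.05959672 52.26469119] [13.54396905 69.87153811] 42
```

View pics/w7.png

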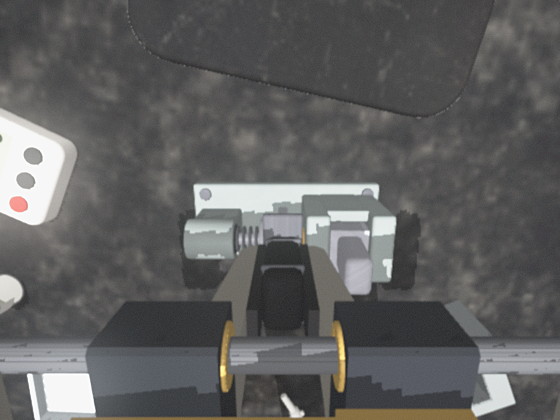

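View pics/s7c.png

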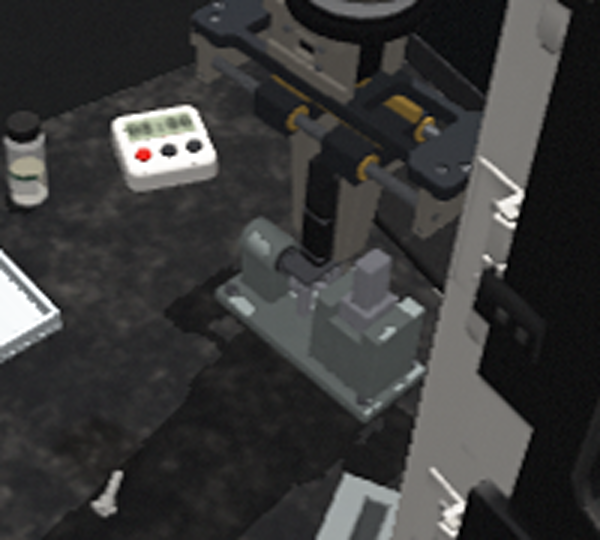

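carry_out(
  plan=[
    [0.06, 0.4, 0, 0, 1],
    [0.06, 0.4, 0, 0, 1],
    [0.05, 0.4, 0, 0, 1],
    [0.05, 0.4, 0, 0, 1],
    [0, 0, 0, 0, 1],
    [0, 0, 0, 0, 1],
  ],
)

```text
t: 9.4
position: [609.1, -151.7, 89.1]
ee_rot: [[0.99, -0.138, 0.0], [-0.138, -0.99, -0.004], [0.001, 0.004, -1.0]]
ft_force: [-0.3, -7.0, -0.6]
opening: 17.6
```

```bash
python3 chk.py w8; python3 blk.py w8
```

```text
9.4 [ 609.06679028 -151.72392533   89.06412455] [-0.13795926 -0.99042897  0.00420819] 17.641132388783266 [-0.25084867 -7.02386636 -0.5658422 ]
tcp block [ 0.79485999 51.85486537]
dz -60 27 [ 2.3 20.8 24.3 54.6]
dz -56 34 [ 4.  20.6 24.2 54.6]
dz -52 37 [ 5.1 20.4 24.4 54.6]
dz -48 48 [ 2.7 20.6 24.2 55.2]
dz -44 54 [ 2.  20.5 24.2 54.5]
dz -40 160 [ 0.  20.3 24.4 39.5]
dz -36 81 [ 0.1 20.4 24.  39.5]
dz -32 35 [ 0.4 20.6 24.2 28.6]
dz -28 39 [ 0.2 20.5 24.1 26.3]
dz -24 142 [ 0.2 20.4 24.  26.3]
dz -16 36 [10.3 24.8 41.6 56. ]
dz -12 600 [ 7.4 25.1 41.6 56. ]
barrel x [(np.float64(-12.0), np.float64(13.0), np.int64(1541))]
lug [-20.82335285 -25.67607268] [20.75742263 26.30645141] 2379
tab [-9.91606979 -5.08099507] [10.37797059  8.93377849] 1787 120.24783897455004
collar 0 0 0
collar side [ 9.032919   49.40595779] [17.02608381 69.93283755] 31
```

View pics/w8.png

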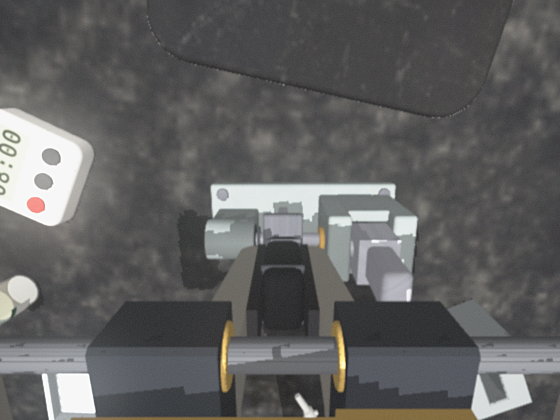

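carry_out(
  plan=[
    [0.06, 0.4, 0, 0, 1],
    [0, 0, 0, 0, 1],
    [0, 0, 0, 0, 1],
  ],
)

```text
t: 9.75
position: [609.6, -148.3, 89.1]
ee_rot: [[0.99, -0.138, 0.0], [-0.138, -0.99, -0.005], [0.001, 0.005, -1.0]]
ft_force: [0.4, -6.9, 0.1]
opening: 18.0
```

```bash
python3 chk.py w9 |head -20; python3 blk.py w9
```

```text
9.75 [ 609.56275672 -148.26774211   89.07116126] [-0.13825673 -0.99038467  0.00482585] 17.966719131450233 [ 0.44582758 -6.91132755  0.09413071]
tcp block [ 0.82114503 55.3463542 ]
dz -60 29 [ 3.1 20.4 24.2 53.4]
dz -56 24 [ 3.5 20.2 24.8 55.4]
dz -52 35 [ 4.7 20.8 24.  55.4]
dz -48 37 [ 2.2 20.4 24.  55.5]
dz -44 80 [ 2.7 20.6 24.1 55.5]
dz -40 190 [ 0.  20.8 24.7 42.9]
dz -36 80 [ 0.1 20.7 24.1 43. ]
dz -32 40 [ 0.2 20.6 24.  26.4]
dz -28 42 [ 0.6 20.6 24.  26.3]
dz -24 142 [ 0.1 20.8 24.  26.3]
dz -16 35 [13.3 24.8 45.2 55.6]
dz -12 455 [ 7.7 24.8 45.1 55.7]
barrel x [(np.float64(-12.0), np.float64(13.4), np.int64(1468))]
lug [-21.00743758 -25.45734262] [20.80000272 26.29040752] 2445
tab [-9.05793839 -5.67757904] [10.1746186   8.44592242] 1831 120.13766768148889
collar [ 1.60229873 69.73749423] [ 1.60229873 69.73749423] 1
collar side [ 9.23804659 52.86679126] [16.90706045 69.52620324] 29
```

carry_out(
  plan=[
    [-0.06, -0.4, 0, 0, 1],
    [-0.06, -0.4, 0, 0, 1],
    [-0.05, -0.4, 0, 0, 1],
    [-0.03, -0.15, 0, 0, 1],
    [0, 0, 0, 0, 1],
    [0, 0, 0, 0, 1],
  ],
)

```text
t: 10.4
position: [607.9, -158.8, 88.9]
ee_rot: [[0.991, -0.137, 0.0], [-0.137, -0.991, -0.002], [0.001, 0.001, -1.0]]
ft_force: [-0.5, -6.4, -0.1]
opening: 18.0
```

```bash
python3 chk.py w10 |head -20; python3 blk.py w10
```

```text
10.4 [ 607.89440735 -158.84190692   88.93714608] [-0.13672996 -0.99060732  0.00143529] 18.041211535899212 [-0.5465162  -6.38817035 -0.06932783]
tcp block [ 0.59115554 44.64385656]
dz -60 13 [ 2.2 20.4 24.6 26.4]
dz -56 39 [ 4.6 20.5 24.3 47.6]
dz -52 26 [ 4.3 20.9 24.  48.2]
dz -48 45 [ 2.6 20.6 24.3 48.2]
dz -44 32 [ 2.9 20.7 24.2 47.5]
dz -40 91 [ 0.3 20.6 24.  32.4]
dz -36 62 [ 0.  20.6 24.2 31.8]
dz -32 33 [ 0.8 20.4 24.2 28.3]
dz -28 21 [ 0.6 20.4 24.4 26.3]
dz -24 132 [ 1.6 20.7 24.1 26.4]
dz -20 6 [ 3.5 18.3 24.1 25.5]
dz -16 70 [ 7.  24.7 34.4 55.5]
dz -12 894 [ 7.4 24.7 34.5 56. ]
barrel x [(np.float64(-10.2), np.float64(13.1), np.int64(1629))]
lug [-20.98651458 -25.65053774] [20.74566387 26.32918963] 2064
tab [-9.06149868 -6.76209752] [10.06993964  7.80642283] 1750 120.19020139442608
collar [ 1.98630538 69.53513475] [ 3.95623859 69.6035542 ] 2
collar side [ 9.03291576 48.17744916] [15.70821042 69.75927544] 4
```

carry_out(
  plan=[
    [-0.04, -0.3, 0, 0, 1],
    [0, 0, 0, 0, 1],
    [0, 0, 0, 0, 1],
  ],
)

```text
t: 10.75
position: [607.3, -159.4, 88.4]
ee_rot: [[0.991, -0.136, -0.0], [-0.136, -0.991, 0.002], [-0.001, -0.002, -1.0]]
ft_force: [0.2, -0.4, -0.0]
opening: 18.1
```

```bash
python3 chk.py w11 |head -3; python3 blk.py w11
```

```text
10.75 [ 607.33890281 -159.41115207   88.35929467] [-0.13566606 -0.99075338 -0.00157068] 18.074959726315544 [ 0.24649511 -0.41060765 -0.03720112]
tcp block [ 0.11732023 44.00502525]
dz -60 18 [10.6 20.7 24.1 26.1]
barrel x [(np.float64(-11.5), np.float64(13.3), np.int64(1690))]
lug [-19.89125753 -25.83419503] [20.88371977 26.15047078] 2077
tab [-7.88502888 -6.31423082] [10.41653648  8.01940899] 1751 120.16537974184195
collar [-1.32918949 69.50627086] [ 4.53601648 69.92311925] 3
collar side [ 9.17973319 69.58355109] [11.16857831 69.99448954] 4
```

carry_out(
  plan=[
    [-0.04, -0.25, 0, 0, 1],
    [0, 0, 0, 0, 1],
    [0, 0, 1, 0, 1],
    [0, 0, 2, 0, 1],
    [0, 0, 3, 0, 1],
    [0, 0, 3, 0, 1],
    [0, 0, 1.5, 0, 1],
    [-3.5, -1.5, 0, 0, 1],
    [-3.5, -3, 0, 0.14, 1],
    [-3, -3.5, 0, 0.14, 1],
    [-2.2, -3, 0, 0.14, 1],
    [-0.6, -1.3, 0, 0, 1],
    [0, 0, 0, 0, 1],
    [0, 0, 0, 0, 1],
  ],
)

```text
t: 12.2
position: [480.0, -285.1, 193.7]
ee_rot: [[0.96, 0.279, 0.001], [0.279, -0.96, 0.001], [0.001, -0.001, -1.0]]
ft_force: [0.5, -0.0, -1.0]
opening: 17.8
```

```bash
cat > st.py <<'E'
from h import *
import pickle,sys
n=sys.argv[1]
s=arm.read_state(); t=s['position']; print(s['t'],t,s['ee_rot'][:,1],s['opening'],s['ft_force'])
save('wrist',n); p=arm.camera_params('wrist'); pickle.dump(p,open(f'pics/{n}.pkl','wb'))
W=cloud('wrist',f'pics/{n}.npy',p)
a=0.285; o=np.array([480.4,-286.0]); R=np.array([[np.cos(a),np.sin(a)],[-np.sin(a),np.cos(a)]])
Q=W.reshape(-1,3); Q=Q[np.isfinite(Q[:,0])]; L=(Q[:,:2]-o)@R.T
print('stand',rect(W,46,54,(430,540,-340,-220)),'tcp loc',R@(t[:2]-o), 'tool yaw',np.arctan2(s['ee_rot'][1,0],s['ee_rot'][0,0]))
k=(Q[:,2]>46)&(Q[:,2]<54)&(abs(L[:,0])<40)&(abs(L[:,1])<30); print('stand loc',L[k].min(0),L[k].max(0),k.sum())
k=(Q[:,2]>2)&(Q[:,2]<44)&(abs(L[:,0])<22)&(abs(L[:,1])<8); print('pocket in',L[k].min(0) if k.any() else 0,L[k].max(0) if k.any() else 0,k.sum())
for dz in range(-60,-8,4):
    z=t[2]+dz
    k=(Q[:,2]>z)&(Q[:,2]<=z+4)&(L[:,0]<30)&(L[:,0]>-30)&(abs(L[:,1])<16)
    if k.sum()>3: print('dz',dz,k.sum(),np.round([L[k,0].min(),L[k,0].max(),L[k,1].min(),L[k,1].max()],1))
E
python3 st.py w12
```

```text
12.2 [ 479.96342325 -285.09191158  193.65122364] [ 2.78875797e-01 -9.60326863e-01 -7.78929258e-04] 17.785668926007638 [ 0.52491763 -0.00748507 -1.03075424]
stand (1854, array([ 480.5, -285. ]), 61.8, 44.0, 0.289, 50.1) tcp loc [-0.16365014  0.99420444] tool yaw 0.2826225735356338
stand loc [-30.52377838 -21.16539613] [31.19262126 22.90741073] 1854
pocket in [-21.49596334  -5.71402327] [16.74546449  7.38255988] 447
dz -56 17 [15.8 17.  -0.4  5. ]
dz -52 12 [15.9 17.  -0.4  4.9]
dz -48 16 [15.8 16.8 -0.3  4.8]
dz -44 8 [16.2 16.8 -0.3  4.2]
dz -16 69 [ 7.2 24.7 -9.  12.8]
dz -12 913 [ 7.4 24.9 -8.9 12.8]
```

View pics/w12.png

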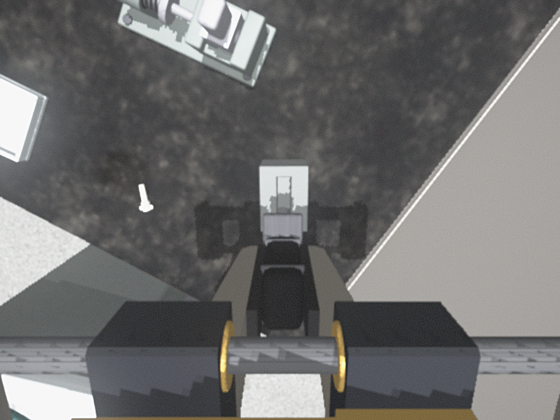

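carry_out(
  plan=[
    [0.06, -0.1, -2, 0, 1],
    [0, 0, -2.5, 0, 1],
    [0, 0, -2, 0, 1],
    [0, 0, 0, 0, 1],
    [0, 0, 0, 0, 1],
  ],
)

```text
t: 12.75
position: [480.7, -285.8, 128.8]
ee_rot: [[0.96, 0.281, 0.0], [0.281, -0.96, 0.001], [0.0, -0.001, -1.0]]
ft_force: [0.6, 0.2, -0.8]
opening: 18.0
```

```bash
python3 st.py w13
```

```text
12.75 [ 480.7174176  -285.81927558  128.77059998] [ 2.81388906e-01 -9.59593447e-01 -8.36311916e-04] 18.02394788324755 [ 0.61925629  0.15132466 -0.83123686]
stand (2296, array([ 485.4, -285. ]), 51.3, 44.1, 0.285, 50.8) tcp loc [0.35542551 0.08418997] tool yaw 0.2852410131014206
stand loc [-20.60688246 -22.49156599] [30.70753308 21.56616429] 2296
pocket in [-7.22922883 -7.00247061] [15.93523727  6.02295894] 270
dz -56 10 [16.2 16.9 -2.6  2.7]
dz -52 16 [15.9 16.9 -2.6  2.7]
dz -48 15 [15.8 17.1 -2.5  2.7]
dz -44 12 [16.2 17.1 -2.5  2.6]
dz -16 23 [  7.   24.6 -11.2   9.4]
dz -12 959 [  7.5  25.1 -11.1  10.7]
```

carry_out(
  plan=[
    [0, 0, -1.5, 0, 1],
    [0, 0, -1.5, 0, 1],
    [0, 0, -1.5, 0, 1],
    [0, 0, -1, 0, 1],
    [0, 0, -0.5, 0, 1],
    [0, 0, -0.3, 0, 1],
    [0, 0, 0, 0, 1],
    [0, 0, 0, 0, 1],
  ],
)

```text
t: 13.6
position: [479.9, -287.6, 65.8]
ee_rot: [[0.96, 0.279, 0.001], [0.279, -0.96, -0.0], [0.001, 0.001, -1.0]]
ft_force: [0.2, 0.2, -0.6]
opening: 17.8
```

carry_out(
  plan=[
    [0, 0, -0.1, 0, 1],
    [0, 0, 0, 0, 1],
    [0, 0, 0, 0, 1],
  ],
)

```text
t: 13.9
position: [480.0, -287.6, 65.7]
ee_rot: [[0.96, 0.279, 0.001], [0.279, -0.96, -0.001], [0.0, 0.001, -1.0]]
ft_force: [-2.8, 0.1, 6.1]
opening: 17.6
```

carry_out(
  plan=[
    [0, 0, 0, 0, 2.5],
    [0, 0, 0, 0, 4],
    [0, 0, 0, 0, 5],
    [0, 0, 0, 0, 5],
    [0, 0, 2, 0, 5],
    [0, 0, 3, 0, 5],
    [0, 0, 3, 0, 5],
    [0, 0, 3, 0, 5],
    [0, 0, 2, 0, 5],
    [0, 0, 0, 0, 5],
    [0, 0, 0, 0, 5],
  ],
)

```text
t: 15.0
position: [479.3, -287.4, 194.3]
ee_rot: [[0.96, 0.279, -0.0], [0.279, -0.96, -0.0], [-0.0, 0.0, -1.0]]
ft_force: [-0.2, -0.6, -0.7]
opening: 49.8
```

```bash
python3 - <<'E'
from h import *
import pickle
s=arm.read_state(); print(s['t'],s['position'])
save('wrist','w14'); p=arm.camera_params('wrist')
W=cloud('wrist','pics/w14.npy',p); sb=(430,530,-340,-220)
print('stand',rect(W,48,53,sb),'sh',rect(W,53,62,sb),'handle',rect(W,95,110,sb))
b=(540,700,-280,-50)
print('lug',rect(W,64,75,b),'tab',rect(W,110,125,b))
save('scene','s14'); im=cv2.imread('pics/s14.png'); cv2.imwrite('pics/s14c.png',cv2.resize(im[150:350,240:440],None,fx=3,fy=3,interpolation=cv2.INTER_CUBIC))
P=cloud('scene','pics/s14.npy'); print('scene tab',rect(P,110,125,b),'handle',rect(P,90,110,sb))
E
```

```text
15.0 [ 479.34667446 -287.41502948  194.34255087]
stand (1694, array([ 479.1, -285.5]), 62.6, 44.0, 0.288, 49.4) sh (346, array([ 482.5, -285.9]), 41.9, 21.6, 0.273, 54.3) handle (841, array([ 478.9, -286.7]), 28.6, 18.4, 0.291, 103.8)
lug (1623, array([ 600.1, -202.3]), 52.4, 41.7, 1.437, 67.2) tab (685, array([ 599.7, -202.4]), 19.3, 14.5, -0.163, 118.2)
scene tab (61, array([ 596.1, -207. ]), 18.1, 13.2, -0.896, 117.7) handle (248, array([ 476.7, -287.7]), 30.1, 18.5, 0.248, 104.2)
```

View pics/w14.png

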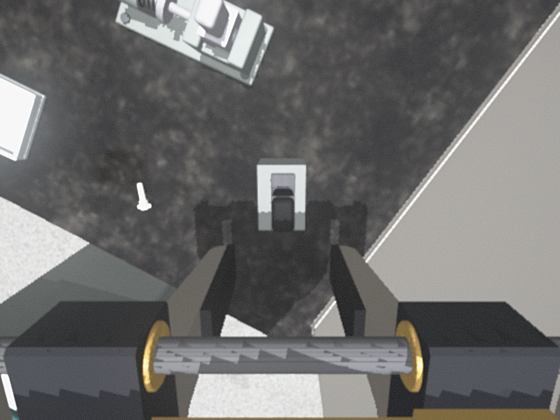

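View pics/s14c.png

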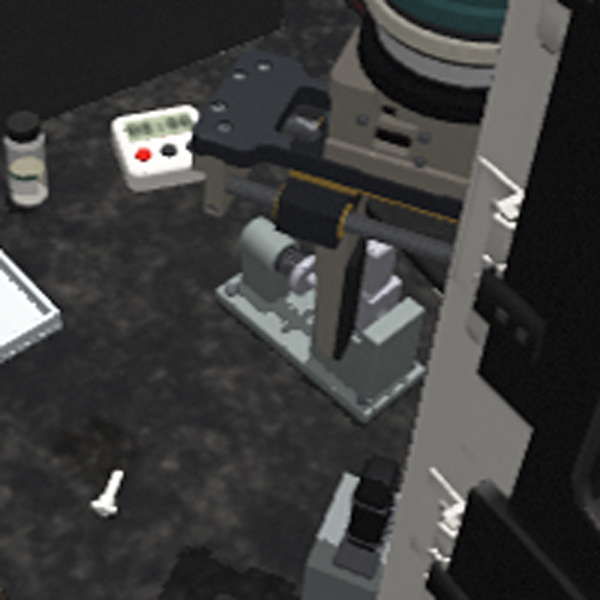

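carry_out(
  plan=[
    [2, 3, 0, -0.14, 5],
    [3, 3, 0, -0.14, 5],
    [4, 2, 0, -0.14, 5],
    [2.5, 0.4, 0, 0, 5],
    [0.6, 0.1, -1.5, 0, 5],
    [0, 0, -1, 0, 5],
    [0, 0, 0, 0, 5],
    [0, 0, 0, 0, 5],
  ],
)

```text
t: 15.9
position: [598.7, -203.5, 168.6]
ee_rot: [[0.99, -0.138, -0.003], [-0.138, -0.99, 0.0], [-0.003, 0.0, -1.0]]
ft_force: [0.2, 0.2, 0.5]
opening: 50.3
```

```bash
cat > tb.py <<'E'
from h import *
import pickle,sys
n=sys.argv[1]
s=arm.read_state(); print(s['t'],s['position'],'yaw',np.arctan2(s['ee_rot'][1,0],s['ee_rot'][0,0]),s['opening'])
save('wrist',n); p=arm.camera_params('wrist'); pickle.dump(p,open(f'pics/{n}.pkl','wb'))
W=cloud('wrist',f'pics/{n}.npy',p); b=(560,640,-240,-150)
print('lug',rect(W,64,75,b),'foot',rect(W,80,90,b),'tab',rect(W,116,124,b))
E
python3 tb.py w15; python3 blk.py w15
```

```text
15.9 [ 598.73128978 -203.50295031  168.56313918] yaw -0.13890854339049735 50.32368737905833
lug (1853, array([ 603.8, -189.7]), 78.6, 42.1, 1.432, 68.8) foot (453, array([ 602. , -202.7]), 26.0, 21.5, -0.132, 86.3) tab (577, array([ 602.1, -202.8]), 19.5, 13.5, -0.143, 120.1)
barrel x [(np.float64(-11.9), np.float64(13.7), np.int64(930))]
lug [-20.4846253  -25.71148729] [21.63382975 26.31315088] 1783
tab [-8.95911472 -6.68206582] [10.7893973   7.28409889] 738 121.24572316885804
collar [-10.09929146  48.04038543] [10.86767365 69.67234248] 192
collar side [ 9.15595386 48.12571625] [14.29240257 69.81566056] 79
```

View pics/w15.png

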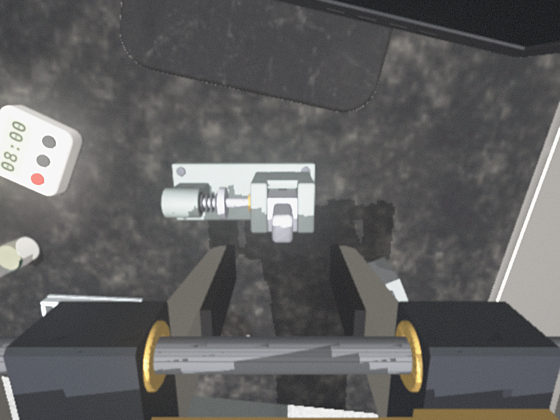

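carry_out(
  plan=[
    [0.3, 0.07, -2, 0, 5],
    [0, 0, -2.5, 0, 5],
    [0, 0, -2, 0, 5],
    [0, 0, -0.9, 0, 5],
    [0, 0, -0.3, 0, 5],
    [0, 0, 0, 0, 5],
    [0, 0, 0, 0, 5],
  ],
)

```text
t: 16.65
position: [604.3, -202.0, 93.9]
ee_rot: [[0.991, -0.137, 0.002], [-0.137, -0.991, -0.001], [0.002, 0.0, -1.0]]
ft_force: [0.5, -0.1, 0.2]
opening: 50.2
```

```bash
python3 tb.py w16
```

```text
16.65 [ 604.32631767 -201.99443412   93.88838292] yaw -0.13722141869731566 50.186716337786216
lug (3175, array([ 601.3, -202.7]), 52.1, 41.8, 1.436, 68.0) foot (878, array([ 601.1, -202.6]), 26.6, 22.0, -0.139, 85.6) tab (1793, array([ 604.1, -200.4]), 77.0, 24.4, 1.435, 119.4)
```

View pics/w16.png

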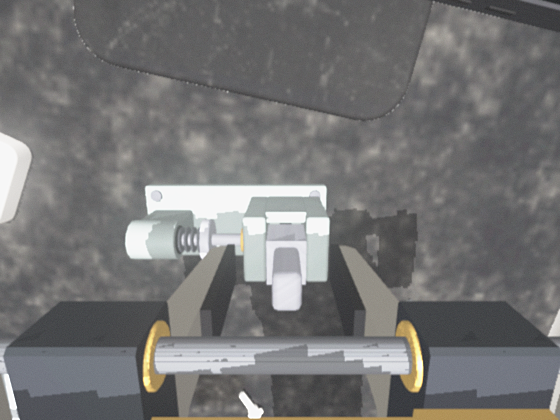

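carry_out(
  plan=[
    [-0.25, -0.03, -0.2, 0, 5],
    [0, 0, 0, 0, 3.5],
    [0, 0, 0, 0, 2.2],
    [0, 0, 0, 0, 1.6],
    [0, 0, 0, 0, 1],
    [0, 0, 0, 0, 1],
    [0, 0, 0, 0, 1],
    [0, 0, 0, 0, 1],
  ],
)

```text
t: 17.5
position: [601.0, -202.3, 90.5]
ee_rot: [[0.991, -0.137, -0.0], [-0.137, -0.991, -0.0], [-0.0, 0.0, -1.0]]
ft_force: [0.2, -0.6, -0.2]
opening: 13.8
```

carry_out(
  plan=[
    [0, 0, 0.5, 0, 1],
    [0, 0, 1.5, 0, 1],
    [0, 0, 3, 0, 1],
    [0, 0, 3, 0, 1],
    [0, 0, 0.5, 0, 1],
    [0, 0, 0, 0, 1],
  ],
)

```text
t: 18.1
position: [602.0, -201.8, 177.6]
ee_rot: [[0.991, -0.136, 0.003], [-0.136, -0.991, -0.001], [0.003, 0.0, -1.0]]
ft_force: [0.1, -0.5, -1.4]
opening: 13.8
```

```bash
python3 tb.py w17; python3 -c "
from bench import arm
print(arm.read_state()['q'])"
```

```text
18.1 [ 601.95584984 -201.84303339  177.62537573] yaw -0.13682714740181567 13.839659783607155
lug (1486, array([ 600. , -202.6]), 51.9, 41.5, 1.434, 66.3) foot None tab None
[ 0.45937707  0.49811901 -0.25552877  1.66634805  0.14429731  0.99524765
 -1.5526959 ]
```

View pics/w17.png

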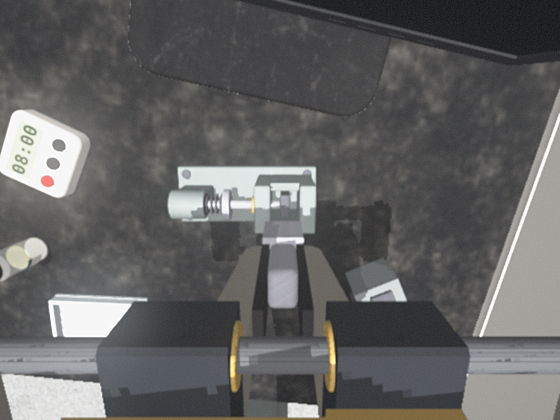

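carry_out(
  plan=[
    [-1.1, 1.6, 0, 0.138, 1],
    [-1.1, 2, 0, 0.138, 1],
    [-1.1, 2, 0, 0.138, 1],
    [-1.2, 2, 0, 0.138, 1],
    [-1.2, 2, 0, 0.138, 1],
    [-1.2, 2, 0, 0.138, 1],
    [-1.2, 2, 0, 0.138, 1],
    [-1.2, 2.1, 0, 0.138, 1],
    [-1.2, 2.2, 0, 0.138, 1],
    [-1.1, 2.2, 0, 0.138, 1],
    [-0.9, 2.2, 0, 0.138, 1],
    [0, 0, 0, 0, 1],
    [0, 0, 0, 0, 1],
    [0, 0, 0, 0, 1],
  ],
)

```text
t: 19.55
position: [476.1, 19.9, 175.0]
ee_rot: [[0.191, 0.981, -0.001], [0.981, -0.191, -0.0], [-0.0, -0.001, -1.0]]
ft_force: [0.7, -1.0, -0.9]
opening: 13.8
```

```bash
cat > ty.py <<'E'
from h import *
import pickle,sys
n=sys.argv[1]
s=arm.read_state(); t=s['position']; print(s['t'],t,'yaw',np.arctan2(s['ee_rot'][1,0],s['ee_rot'][0,0]),s['opening'],s['ft_force'])
save('wrist',n); p=arm.camera_params('wrist'); pickle.dump(p,open(f'pics/{n}.pkl','wb'))
W=cloud('wrist',f'pics/{n}.npy',p); b=(400,560,-60,110)
print('tray',rect(W,11,20,b),rect(W,3,20,b))
m=(abs(W[...,0]-t[0])<40)&(abs(W[...,1]-t[1])<40)
for dz in range(-44,6,4):
    k=m&(W[...,2]>t[2]+dz)&(W[...,2]<=t[2]+dz+4)
    if k.sum()>3: print(dz,k.sum(),W[k].min(0).round(1),W[k].max(0).round(1))
P=W; k=(abs(P[...,0]-476)<25)&(abs(P[...,1]-20)<40)&(P[...,2]<9); print('floor',np.percentile(P[k][:,2],[10,50,90]) if k.any() else 0)
E
python3 ty.py w18
```

```text
19.55 [476.06624666  19.93269895 175.03584805] yaw 1.3781314027172828 13.826062103970095 [ 0.71034574 -1.03031693 -0.92270717]
tray (1316, array([478.2,  20.8]), 99.8, 70.1, 1.38, 15.9) (6282, array([478.2,  20.9]), 100.0, 70.1, 1.381, 4.6)
-36 39 [468.9  30.1 141.2] [489.9  34.4 143. ]
-32 70 [469.   30.2 143.1] [489.8  34.7 147. ]
-28 75 [468.7  30.1 147.1] [490.2  34.5 151. ]
-24 85 [468.7  30.2 151. ] [490.   34.8 155. ]
-20 85 [469.1  30.2 155.1] [489.9  34.6 159. ]
-16 97 [468.7  30.  159.1] [490.2  34.5 163. ]
-12 101 [468.9  30.2 163.1] [490.   34.8 167. ]
-8 311 [467.9  24.9 167. ] [490.2  34.5 171. ]
-4 107 [468.6  26.1 171. ] [489.9  34.8 175. ]
0 181 [461.5  25.9 175. ] [497.2  33.3 179. ]
4 226 [459.2  25.2 179. ] [497.9  33.6 183. ]
floor [3.30565128 4.26070166 5.23583632]
```

View pics/w18.png

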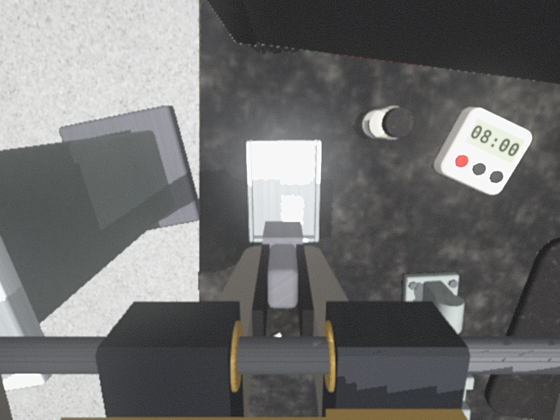

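carry_out(
  plan=[
    [0.1, 0.1, -2.5, 0, 1],
    [0, 0, -3, 0, 1],
    [0, 0, -3, 0, 1],
    [0, 0, -2.5, 0, 1],
    [0, 0, -1.2, 0, 1],
    [0, 0, -0.8, 0, 1],
    [0, 0, 0, 0, 1],
    [0, 0, 0, 0, 1],
  ],
)

```text
t: 20.4
position: [477.8, 22.0, 46.3]
ee_rot: [[0.189, 0.982, 0.001], [0.982, -0.189, -0.0], [0.0, 0.001, -1.0]]
ft_force: [0.5, 0.7, -1.1]
opening: 14.0
```

```bash
python3 ty.py w19
```

```text
20.4 [477.8146269   22.02258757  46.34728153] yaw 1.380684537601453 13.988501071236207 [ 0.45139324  0.74964961 -1.11216606]
tray (2855, array([478.1,  20.7]), 100.3, 70.1, 1.384, 16.0) (9947, array([478.1,  20.7]), 100.3, 70.1, 1.384, 4.8)
-44 6285 [444.   -2.7   2.4] [516.9  62.    6.3]
-40 178 [444.1  -1.8   6.4] [516.9  61.2  10.3]
-36 214 [444.   -3.1  10.4] [517.1  61.5  14.3]
-32 1309 [439.   -7.2  14.4] [517.8  62.   18.3]
-28 79 [470.5  32.2  18.4] [492.1  36.7  22.3]
-24 79 [470.6  32.3  22.4] [491.9  36.7  26.3]
-20 88 [470.8  32.4  26.4] [491.7  36.6  30.2]
-16 95 [470.4  32.2  30.4] [491.9  36.6  34.3]
-12 95 [470.7  32.   34.4] [491.8  36.7  38.3]
-8 323 [469.9  27.8  38.4] [491.9  36.7  42.3]
-4 101 [469.9  28.8  42.4] [491.5  36.7  46.3]
0 172 [461.6  28.3  46.5] [498.5  35.1  50.3]
4 217 [462.   27.2  50.4] [499.3  35.6  54.3]
floor [3.56912943 4.37942238 5.19596445]
```

View pics/w19.png

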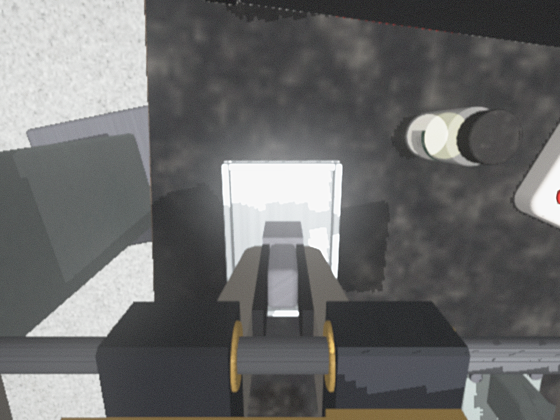

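Still about 7 mm above the tray floor; lowering slowly to contact.

carry_out(
  plan=[
    [0, 0, -0.4, 0, 1],
    [0, 0, -0.2, 0, 1],
    [0, 0, 0, 0, 1],
    [0, 0, 0, 0, 1],
  ],
)

```text
t: 20.85
position: [477.1, 22.0, 39.7]
ee_rot: [[0.189, 0.982, -0.0], [0.982, -0.189, -0.0], [-0.0, -0.0, -1.0]]
ft_force: [-0.3, 0.0, -1.2]
opening: 13.7
```

carry_out(
  plan=[
    [0, 0, -0.1, 0, 1],
    [0, 0, 0, 0, 1],
  ],
)

```text
t: 21.05
position: [477.3, 22.0, 38.9]
ee_rot: [[0.189, 0.982, 0.0], [0.982, -0.189, -0.0], [-0.0, 0.0, -1.0]]
ft_force: [-1.0, -0.5, 3.0]
opening: 13.8
```

carry_out(
  plan=[
    [0, 0, 0, 0, 2],
    [0, 0, 0, 0, 3],
    [0, 0, 0, 0, 4.5],
    [0, 0, 0, 0, 4.5],
    [0, 0, 1, 0, 4.5],
    [0, 0, 3, 0, 4.5],
    [0, 0, 4, 0, 4.5],
    [0, 0, 4, 0, 4.5],
    [0, 0, 3, 0, 4.5],
    [-0.5, -3, 2, 0, 4.5],
    [-0.5, -4, 0, 0, 4.5],
    [-0.5, -4, 0, 0, 4.5],
    [0, 0, 0, 0, 4.5],
    [0, 0, 0, 0, 4.5],
  ],
)

```text
t: 22.45
position: [461.9, -88.4, 209.1]
ee_rot: [[0.191, 0.982, 0.0], [0.982, -0.191, 0.0], [0.0, 0.0, -1.0]]
ft_force: [-0.0, 0.7, -0.1]
opening: 45.2
```

```bash
python3 - <<'E'
from h import *
s=arm.read_state(); print(s['t'],s['position'])
save('wrist','w20'); p=arm.camera_params('wrist'); W=cloud('wrist','pics/w20.npy',p)
save('scene','s20'); P=cloud('scene','pics/s20.npy'); save('top','t20'); T=cloud('top','pics/t20.npy')
im=cv2.imread('pics/s20.png'); cv2.imwrite('pics/s20c.png',cv2.resize(im[180:380,190:400],None,fx=3,fy=3,interpolation=cv2.INTER_CUBIC))
z0=np.load('pics/pc0.npz')
b=(430,530,-40,80); sb=(430,530,-340,-220)
for n,C in [('w',W),('s',P),('t',T)]:
    print(n,'link',rect(C,60,74,b),'foot',rect(C,28,40,b),'handle',rect(C,95,110,sb),'stand',rect(C,47,53,sb),'vial',rect(C,50,75,(540,600,20,90)),'timer',rect(C,12,26,(620,720,-30,80)))
for n,C in [('s0',z0['scene']),('t0',z0['top'])]:
    print(n,'vial',rect(C,50,75,(540,600,20,90)),'timer',rect(C,12,26,(620,720,-30,80)))
E
```

```text
22.45 [461.887027   -88.41363102 209.09948118]
w link (410, array([477.8,  23.2]), 19.9, 13.5, 1.382, 67.8) foot (281, array([477.7,  23.2]), 25.5, 21.3, 1.385, 34.2) handle (609, array([ 479.4, -284.6]), 28.9, 18.5, 0.279, 103.9) stand (60, array([ 458.6, -304.5]), 18.3, 8.5, -1.272, 50.1) vial (69, array([575.4,  59.7]), 15.4, 3.0, -0.228, 52.9) timer (4923, array([671.2,  24.6]), 67.0, 66.2, -0.582, 18.3)
s link (76, array([475.4,  19.9]), 21.0, 13.0, 1.378, 66.9) foot (93, array([475.3,  19.5]), 25.3, 22.4, 1.388, 33.7) handle (227, array([ 476.7, -287.6]), 30.1, 18.6, 0.273, 104.5) stand (362, array([ 476.8, -283.4]), 64.4, 39.2, 0.294, 50.2) vial (61, array([581.6,  63.7]), 23.2, 9.5, 0.776, 64.5) timer (624, array([680. ,  39.4]), 108.7, 66.7, 0.991, 18.4)
t link (46, array([477.1,  20.7]), 19.5, 12.0, -1.566, 67.4) foot (45, array([476.9,  19.9]), 25.5, 21.8, 1.395, 34.3) handle (104, array([ 477.9, -288.5]), 28.3, 18.2, 0.273, 103.9) stand (237, array([ 478.2, -287. ]), 62.0, 44.3, 0.281, 50.2) vial (98, array([576.5,  67.6]), 24.2, 24.1, -0.784, 67.4) timer (650, array([681. ,  36.9]), 104.5, 66.4, 0.956, 17.9)
s0 vial (156, array([575.5,  68.7]), 26.7, 25.1, 0.769, 64.4) timer (649, array([680.3,  38.8]), 110.0, 65.9, 0.976, 18.2)
t0 vial (96, array([576.6,  67.7]), 24.2, 23.7, -0.766, 67.1) timer (652, array([681.2,  37.1]), 105.2, 66.8, 0.972, 18.1)
```

View pics/s20c.png

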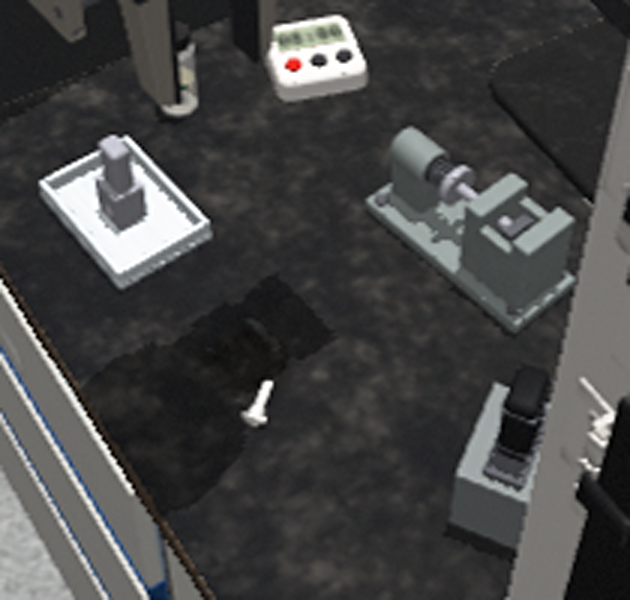

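View pics/w20.png

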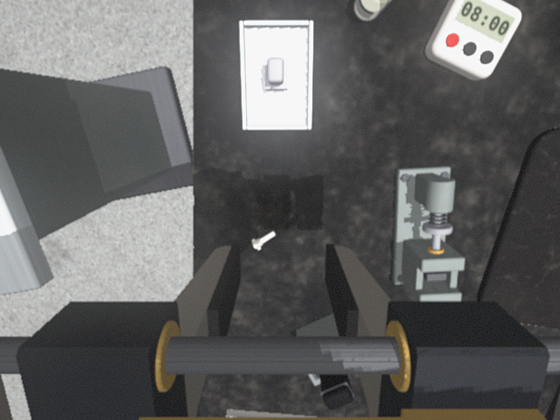

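```bash
python3 -c "
from bench import arm
print(arm.hand_in(), arm.read_state()['t'])"
```

```text
the job is handed in; nothing more can be done
the job is handed in; nothing more can be done
```

The job is done and handed in at about 22.6 s, well inside the 72 s limit.

**What I did**
- I took the fork from its stand and lowered it over the bar's neck with nothing else touching the bar. Then I pushed the collar back an estimated 10–11 mm, at about 7 N.
- The link sprang up about 16 mm and stayed up; the collar returned to its rest position.
- I put the fork back, feeling about 6 N when its shoulder met the stand.
- I lifted the link straight up and stood it in the tray with its long side turned a quarter turn, so the gripper stayed clear of the computer tower.

**Last checks**
- **Fork:** the handle stands 54 mm above the stand top, the same as before I took it, and the shoulder plate lies on the top.
- **Link:** it stands upright about 2 mm from the tray centre. Foot and tab are centred over each other, and the top is 68 mm above the worktop.
- **Vial and timer:** the top camera shows both within about 0.2 mm of where they started. The scene camera's last vial reading differs by several mm, but the gripper was partly hiding the vial in that picture.
- **Robot:** the arm is clear of everything with the gripper open, and every wrist force I read was about 7 N or less.

The three cameras disagree by 2–4 mm on absolute positions, so I worked from the wrist camera near each contact.

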